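# Sweep the used caps into the discard bin

### The arm

A 7-joint arm with a two-finger parallel gripper is mounted at the origin on the work surface. World frame = base frame: x ahead of the robot, y to its left, z up, the work surface at z = 0. Lengths are in m, angles in rad, forces in N, time in s.
With the tool pointing down it reaches from about 0.4 to 0.85 m from the base axis. Payload 10.4 kg.
Tool frame: the origin (TCP) lies between the finger pads; the fingertips stand 17 mm ahead of it and the grasp point (between the pads) lies 2 mm behind it; z points along the fingers, y is the direction in which the jaws open and shut (so a half turn about z gives the same grasp; the last joint's range is limited). The gripper opens to 85 mm and grips with 20 to 120 N. Pads are 22 mm wide; open, the fingers measure 114 mm over their backs; the gripper's body (76 mm by 85 mm) begins 54 mm behind the grasp point. The pads swing forward as they close: fully open they stand 13 mm farther back than shut.
Start: joints at [-1.204, 0.332, -0.065, 1.46, 0.022, 1.35, -0.088], TCP at [0.237, 0.578, 0.248] pointing down, gripper open.
Joint ranges: [-2.6, 2.6], [-0.5, 2.12], [-1.47, 1.34], [0.16, 2.42], [-1.27, 4.41], [0.06, 2.06], [-2.6, 2.6]. Speed limits (rad/s): [2.22, 2.22, 2.79, 2.79, 3.14, 3.14, 3.14].

### API

Orientations are given as a unit quaternion [x, y, z, w].
In Python, from workcell import manip gives the robot as it stands.
- The arm moves only by the tool jog_arm, never from a script. Its argument "steps" is one flat list of numbers, 5 for each row, row after row: the finger opening in m, from 0 to 0.0854, then the shift along the tool's x, y, z in m, then the turn about the tool's z in rad. In form: [gripper, x, y, z, twist, gripper, x, y, z, twist, ...]. A call has exactly 10 rows; each row is the pose to reach, as a shift and turn from the pose commanded when the call began, along the tool's axes at that moment; what a row does not reach only later rows make up. A row lasts 1/10 s, in which the tool goes at most 50 mm and 8.59 degrees, less where a joint would pass 70% of its speed; a pose out of reach is approached as far as the arm can. A call with a gripper value outside its range is refused whole. The fingers move at their own pace and stop on an object; "grip_force" is the grip in N (left out, the last holds). Time passes only in rows, so rows that repeat a pose let the fingers close, or fill a call up. It gives the time, the measured TCP pose, the force and the opening at its end, in the units of the state.
- manip.get_obs(): the state, without advancing time (a new reading comes with each control period).
- manip.camera(name): name is "scene" or "side" or "wrist"; returns (picture, depth): 480x640x3 uint8, red, green, blue; 480x640 float32, m along the optical axis (not along the pixel's ray), 0 where there is no reading.
- manip.calibration(name): a dict with "mtx" (3x3 intrinsics, pixels), "k1" (the pictures are not rectified: a ray, as slopes to the right and down, at radius r is drawn at 1 + k1 r^2 times it, then the intrinsics apply), "world_to_cam" (4x4, takes a point from world to camera coordinates). Camera axes: x right, y down, z forward; pixel columns grow to the right and rows downward; lengths in m; the calibration is good to about 2 mm. A picture is of the moment at which its call begins: read the wrist's pose just before it. calibration takes no time and is no camera call; for the wrist camera it gives the pose at the moment of the call.
- manip.hand_in(): hands the job in, once; it reports no verdict.
The state is a dict: "clock": time; "joint_pos": joint angles; "joint_velocities": joint speeds; "tau": joint torques, N m; "position": TCP position; "ee_rot": TCP orientation; "ft_force": force on the tool from outside, world axes, zero at the start; "torque": the same for the moment, N m; "grip_width": opening from 0.0 (shut) to 1.0 (fully open).
Only numpy, scipy, OpenCV 4.12 (cv2) and the standard library are available. Lean on these libraries where they do the work, as an engineer would, in place of code of your own. Each camera call takes 0.05 s, during which the arm holds its last target.

### The job

Clear the capping deck: sweep the three used blue screw caps along its white surface and over its open end so that all of them drop into the red discard bin. Only push them with the fingers, never pick them up; no cap may land on the bench or in the green bin of clean caps. Leave the small amber jar standing where it is on the deck, and do not disturb the other things on the bench.

Things in the scene. Friction and masses are not known exactly. Their poses are not given: they have to be found in the camera images.
- deck: white raised deck, fixed; flat surface 250 mm (x) by 260 mm (y), 60 mm above the bench; steel lips 14 mm high, 10 mm thick along x = -0.13 and +0.13; its ends at y = -0.13 and +0.13 are open edges, each with a bin just below. Origin: centre of its underside at bench height, z up. Three caps and the jar stand one to a lane, in four lanes parallel to y, about 56 mm apart.
- red_bin: red discard open bin, 240 mm (own x) by 120 mm (own y), 50 mm high, 4 mm walls and floor, its rim 10 mm below the deck's surface. Fixed along an open end of the deck (2 mm gap); the two bins change places between runs. Origin: centre of its underside; axes parallel to the deck's.
- green_bin: green open bin, 240 mm (own x) by 120 mm (own y), 50 mm high, 4 mm walls and floor, its rim 10 mm below the deck's surface. Fixed along an open end of the deck (2 mm gap); the two bins change places between runs. Origin: centre of its underside; axes parallel to the deck's. Holds five white clean caps fixed in it; leave alone.
- cap1_center (a point): plain blue ribbed screw cap, 39 mm diameter, 18 mm tall, 11 to 23 g, lying flat on the deck; this point is its middle, 9 mm above its underside. It slides flat when pushed.
- cap2_center (a point): plain blue ribbed screw cap, 39 mm diameter, 18 mm tall, 11 to 23 g, lying flat on the deck; this point is its middle, 9 mm above its underside. It slides flat when pushed.
- cap3_center (a point): plain blue ribbed screw cap, 39 mm diameter, 18 mm tall, 11 to 23 g, lying flat on the deck; this point is its middle, 9 mm above its underside. It slides flat when pushed.
- cap1: the same blue cap (cap1); origin at the centre of its underside
- cap2: the same blue cap (cap2); origin at the centre of its underside
- cap3: the same blue cap (cap3); origin at the centre of its underside
- jar: small amber jar with black lid, 36 mm diameter, 42 mm tall, 90 g, standing loose on the deck in one of the four lanes; origin: centre of its underside. Not to be shifted or tipped.
- reagent: white reagent bottle with orange cap, 70 mm diameter, 150 mm tall, loose on the bench to the left (+y) of the deck; origin: centre of its underside. Leave alone.
- beaker: glass beaker, 70 mm rim diameter, 85 mm tall, loose on the bench to the right (-y) of the deck; origin: centre of its underside. Leave alone.
- tip_box: small yellow pipette-tip box with clear lid, 85 x 120 x 80 mm, loose on the bench to the right (-y) of the deck; origin: centre of its underside. Leave alone.
- tape: orange roll of marking tape lying flat, 80 mm diameter, 25 mm tall, loose on the bench to the right (-y), near the robot; origin: centre of its underside. Leave alone.
- marker: white marker pen with black cap, 130 mm long, 14 mm thick, lying loose on the bench to the left (+y) near the robot; origin at bench height under its middle. Leave alone.

How it is judged:
By the outcome, as a careful person would: the job done as asked, in the order asked, and still so for the second after the job is handed in, with the robot touching nothing.
It also fails if it takes over 51 s, if anything falls off the work surface, if the arm or the gripper's body presses on something with over 40 N, if the wrist force passes 120 N, or if a joint passes its speed limit or range.

## Working session

There is one attempt and no reset: what is moved stays moved. The work goes in short steps, Python scripts to look and compute and a tool call to move; the robot and the scene stay as the last step left them, time stands still between calls to the robot, and variables do not carry over. Pictures are saved under pics/ and viewed, and the job is handed in when it is done.

Besides the shell and the picture viewer there is one more tool, called after "Call:" by a JSON object that holds its "op" and its "data", one argument or row to a line. jog_arm: Moves the arm, as the interface text tells. Its arguments: {"type":"object","properties":{"steps":{"type":"array"},"grip_force":{"type":"number"}},"required":["steps"]}

```bash
mkdir -p pics; python3 - <<'E'
from workcell import manip
import cv2,numpy as np
for n in ["scene","side"]:
    p,d=manip.camera(n); cv2.imwrite(f"pics/{n}0.png",p[:,:,::-1]); np.save(f"{n}0.npy",d)
    c=manip.calibration(n); print(n,c)
o=manip.get_obs(); print(o)
E
```

```text
scene {'mtx': array([[490.80299092,   0.        , 322.5731215 ],
       [  0.        , 490.80299092, 236.42086627],
       [  0.        ,   0.        ,   1.        ]]), 'k1': -0.029016810780050268, 'world_to_cam': array([[-0.8570001 ,  0.51526942, -0.00694584,  0.4273289 ],
       [ 0.34043462,  0.55599198, -0.7582725 , -0.11559027],
       [-0.3868528 , -0.65220422, -0.65190074,  1.43709359],
       [ 0.        ,  0.        ,  0.        ,  1.        ]])}
side {'mtx': array([[517.98934592,   0.        , 316.94337819],
       [  0.        , 517.98934592, 244.22794589],
       [  0.        ,   0.        ,   1.        ]]), 'k1': -0.09811218644960312, 'world_to_cam': array([[-9.98124172e-01, -6.12179485e-02,  7.07531937e-04,
         4.87817341e-01],
       [-4.80160707e-02,  7.75600702e-01, -6.29394954e-01,
         6.76567835e-02],
       [ 3.79815056e-02, -6.28248290e-01, -7.77085253e-01,
         1.14915484e+00],
       [ 0.00000000e+00,  0.00000000e+00,  0.00000000e+00,
         1.00000000e+00]])}
{'clock': 0.1, 'joint_pos': array([-1.20359054,  0.33283376, -0.0647074 ,  1.46083399,  0.02163379,
        1.34991187, -0.08851911]), 'joint_velocities': array([ 0.00086008, -0.0013049 , -0.00088339, -0.00137077,  0.00141853,
        0.00058017, -0.00079493]), 'tau': array([ 7.64384495e-04, -6.26740408e+01,  4.86821076e-02, -3.92438221e+01,
        1.63144124e-02,  6.85611041e-03, -9.06381104e-06]), 'position': array([0.23739605, 0.57782636, 0.24759099]), 'ee_rot': array([ 1.93664340e-01,  9.81067636e-01, -6.40037173e-04, -8.15317603e-05]), 'ft_force': array([-0.6346918 , -0.19763484, -0.08334582]), 'torque': array([-0.05979601,  0.03652962,  0.01842907]), 'grip_width': 1.0001218901483704}
```

View pics/scene0.png

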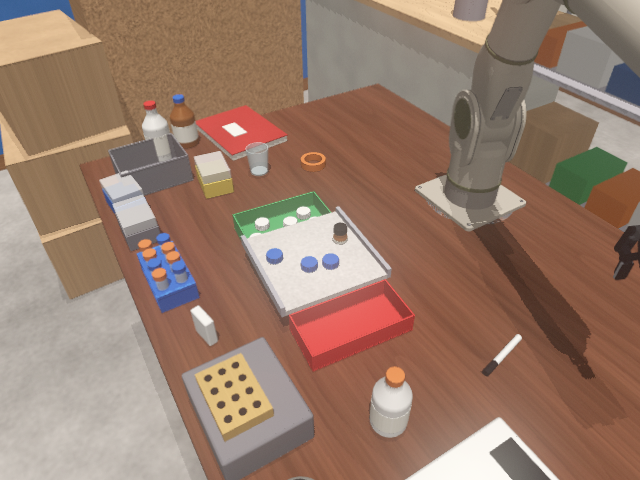

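View pics/side0.png

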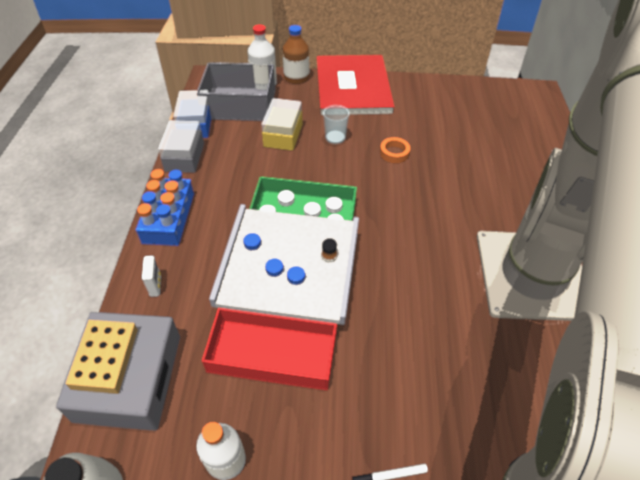

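The red bin is at the deck's +y end and the green bin at its −y end. The jar is in the lane nearest the robot (scene ~340,232), and the caps are at about (275,256), (309,264) and (331,261). Next I'll measure these.

```bash
cat > h.py <<'E'
import numpy as np,cv2
from workcell import manip
def ray(c,u,v):
    K=c["mtx"]; pt=cv2.undistortPoints(np.array([[[u,v]]],float),K,np.array([c["k1"],0,0,0.]))[0,0]
    T=c["world_to_cam"]; R=T[:3,:3]; o=-R.T@T[:3,3]; return o,R.T@np.array([pt[0],pt[1],1])
def onz(c,u,v,z):
    o,d=ray(c,u,v); return o+d*(z-o[2])/d[2]
def blobs(p,mask,amin=30):
    n,l,s,cen=cv2.connectedComponentsWithStats(mask.astype(np.uint8)); return [(s[i,4],cen[i]) for i in range(1,n) if s[i,4]>=amin]
E
python3 - <<'E'
from h import *
for n,(x0,y0,x1,y1) in dict(scene=(225,185,425,365),side=(195,170,365,390)).items():
    p=cv2.imread(f"pics/{n}0.png"); c=manip.calibration(n); d=np.load(f"{n}0.npy")
    b,g,r=[p[:,:,i].astype(int) for i in range(3)]
    m=(b-r>70)&(b-g>50); m2=np.zeros_like(m); m2[y0:y1,x0:x1]=m[y0:y1,x0:x1]
    for a,cc in blobs(p,m2):
        print(n,a,cc,onz(c,*cc,.072).round(4))
    m=(r-b>60)&(r-g>60)
    ys,xs=np.nonzero(m&(np.arange(480)[:,None]>y0)&(np.arange(480)[:,None]<y1)&(np.arange(640)>x0)&(np.arange(640)<x1))
    f=3.2 if n=="scene" else 2.7
    cv2.imwrite(f"pics/{n}0c.png",cv2.resize(p[y0:y1,x0:x1],None,fx=f,fy=f,interpolation=cv2.INTER_CUBIC))
E
```

```text
scene 126 [273.88888889 253.50793651] [ 0.6277 -0.0061  0.072 ]
scene 129 [330.18604651 258.55813953] [0.524  0.0775 0.072 ]
scene 130 [308.70769231 261.46923077] [0.5714 0.06   0.072 ]
side 212 [251.70754717 240.48113208] [ 6.3e-01 -2.0e-04  7.2e-02]
side 227 [273.77973568 266.40088106] [0.5744 0.0661 0.072 ]
side 241 [295.5560166  274.45643154] [0.5275 0.0837 0.072 ]
```

View pics/scene0c.png

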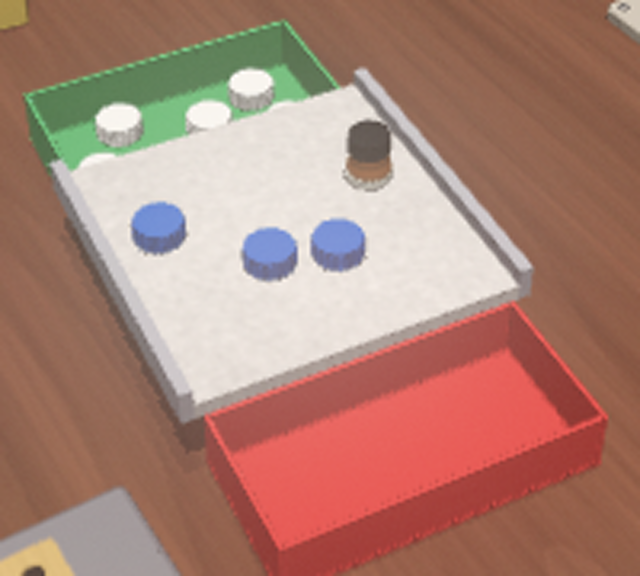

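View pics/side0c.png

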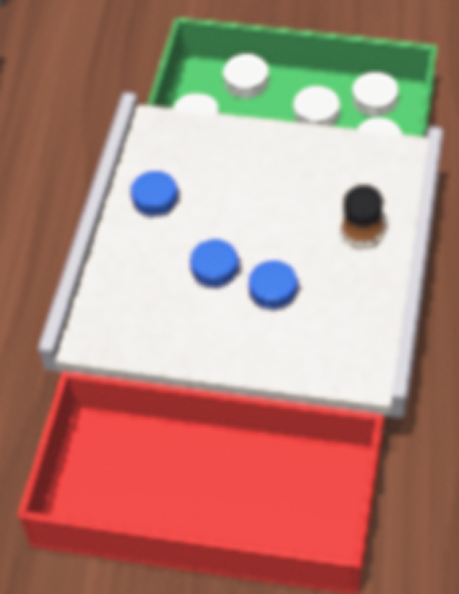

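```bash
python3 - <<'E'
from h import *
S={'scene':(225,185,3.2,[('lipL far outer',53,168,.074),('lipL near outer',181,398,.074),('lipR far outer',366,70,.074),('lipR near outer',531,268,.074),
 ('deckfaceL',193,403,.06),('deckfaceR',521,290,.06),('binNL',280,548,.05),('binNR',605,418,.05),('binFL',207,418,.05),('binFR',515,307,.05),('jarlid',369,133,.102)]),
 'side':(195,170,2.7,[('lipL far outer',124,94,.074),('lipL near outer',41,348,.074),('lipR far outer',441,129,.074),('lipR near outer',405,400,.074),('binNL',22,515,.05),('binNR',361,568,.05),('binFL',65,374,.05),('binFR',383,412,.05),('jarlid',363,200,.102)])}
for n,(x0,y0,f,L) in S.items():
    c=manip.calibration(n)
    for k,u,v,z in L: print(n,k,onz(c,x0+u/f,y0+v/f,z).round(4))
E
```

```text
scene lipL far outer [ 0.6698 -0.0966  0.074 ]
scene lipL near outer [0.6921 0.1575 0.074 ]
scene lipR far outer [ 0.4012 -0.0758  0.074 ]
scene lipR near outer [0.4258 0.1794 0.074 ]
scene deckfaceL [0.6825 0.1542 0.06  ]
scene deckfaceR [0.4356 0.1826 0.06  ]
scene binNL [0.6875 0.2766 0.05  ]
scene binNR [0.4529 0.2994 0.05  ]
scene binFL [0.6771 0.1626 0.05  ]
scene binFR [0.4428 0.1865 0.05  ]
scene jarlid [0.4613 0.022  0.102 ]
side lipL far outer [ 0.6692 -0.1019  0.074 ]
side lipL near outer [0.6911 0.1552 0.074 ]
side lipR far outer [ 0.401  -0.0785  0.074 ]
side lipR near outer [0.4236 0.1822 0.074 ]
side binNL [0.6856 0.2776 0.05  ]
side binNR [0.4488 0.3012 0.05  ]
side binFL [0.6757 0.1616 0.05  ]
side binFR [0.4386 0.1789 0.05  ]
side jarlid [0.4614 0.0237 0.102 ]
```

Call:
{"op": "jog_arm", "data": {
  "steps": [0.016, -0.02, -0.016, -0.01, 0.05, 0.016, -0.05, -0.04, -0.02, 0.12, 0.016, -0.085, -0.07, -0.03, 0.2, 0.016, -0.12, -0.098, -0.04, 0.29, 0.016, -0.155, -0.127, -0.05, 0.38, 0.016, -0.19, -0.155, -0.05, 0.47, 0.016, -0.225, -0.184, -0.05, 0.56, 0.016, -0.26, -0.213, -0.05, 0.65, 0.016, -0.29, -0.237, -0.05, 0.74, 0.016, -0.305, -0.25, -0.05, 0.8]
}}

```text
clock: 1.1
position: [0.426, 0.2276, 0.2983]
ee_rot: [0.564, 0.826, -0.0, 0.0]
ft_force: [-0.3, 0.5, -0.6]
grip_width: 0.189
```

```bash
cat >> h.py <<'E'
from scipy.spatial.transform import Rotation as Ro
def delta(tgt,yawx):
    o=manip.get_obs(); R=Ro.from_quat(o["ee_rot"]).as_matrix()
    yx=np.degrees(np.arctan2(R[1,0],R[0,0]))
    print("t",o["clock"],"pos",o["position"].round(4),"yawx",yx.round(2),"f",o["ft_force"].round(2),"gw",round(o["grip_width"],3))
    print("d",(R.T@(np.array(tgt)-o["position"])).round(4),"tw",np.radians((yx-yawx+180)%360-180).round(4), "q",o["joint_pos"].round(2))
E
python3 - <<'E'
from h import *
delta([.55,0,.3],85)
c=manip.calibration("side")
print(onz(c,212,433,.15)) 
E
```

```text
t 1.1 pos [0.426  0.2276 0.2983] yawx 111.39 f [-0.33  0.46 -0.6 ] gw 0.189
d [-0.2571  0.0324 -0.0016] tw 0.4606 q [-0.84 -0.02  0.25  1.76  0.    1.4  -0.21]
[0.62210094 0.44461389 0.15      ]
```

Call:
{"op": "jog_arm", "data": {
  "steps": [0.016, -0.02, 0.003, 0, 0.05, 0.016, -0.05, 0.006, 0, 0.1, 0.016, -0.085, 0.01, 0, 0.17, 0.016, -0.12, 0.015, 0, 0.24, 0.016, -0.155, 0.02, 0, 0.31, 0.016, -0.19, 0.024, 0, 0.38, 0.016, -0.22, 0.028, 0, 0.42, 0.016, -0.245, 0.031, 0, 0.46, 0.016, -0.257, 0.032, 0, 0.46, 0.016, -0.257, 0.032, 0, 0.46]
}}

```text
clock: 2.1
position: [0.5502, 0.0037, 0.2979]
ee_rot: [0.735, 0.679, -0.0, 0.0]
ft_force: [-0.6, 0.5, -0.5]
grip_width: 0.186
```

```bash
python3 - <<'E'
from h import *
delta([.55,0,.3],85)
c=manip.calibration("wrist"); p,d=manip.camera("wrist"); cv2.imwrite("pics/w1.png",p[:,:,::-1])
print(c)
E
```

```text
t 2.1 pos [0.5502 0.0037 0.2979] yawx 85.46 f [-0.61  0.52 -0.49] gw 0.186
d [-0.0037  0.0001 -0.0021] tw 0.008 q [-0.56  0.14  0.52  1.61 -0.07  1.41 -0.1 ]
{'mtx': array([[425.29074161,   0.        , 319.50977159],
       [  0.        , 425.29074161, 241.56728848],
       [  0.        ,   0.        ,   1.        ]]), 'k1': -0.031794884011832725, 'world_to_cam': array([[ 9.96810351e-01, -7.98008217e-02, -9.76633293e-04,
        -5.48409454e-01],
       [-7.61476613e-02, -9.54698469e-01,  2.87667113e-01,
        -5.43588364e-03],
       [-2.38884623e-02, -2.86675187e-01, -9.57729961e-01,
         4.41809077e-01],
       [ 0.00000000e+00,  0.00000000e+00,  0.00000000e+00,
         1.00000000e+00]])}
```

View pics/w1.png

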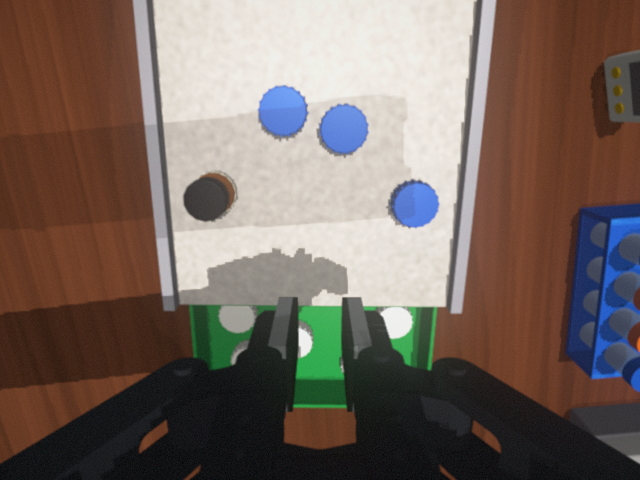

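The wrist view shows the cap tops at (283,111), (343,129) and (414,204), the jar lid at (209,199), and the deck's green end edge at row ~305.

```bash
python3 - <<'E'
from h import *
c=manip.calibration("wrist"); C=np.array([.5468,.0405]); t=np.radians(-5)
ex=np.array([np.cos(t),np.sin(t)]); ey=np.array([-np.sin(t),np.cos(t)])
for n,u,v,z in [("C",283,111,.078),("B",343,129,.078),("A",414,204,.078),("jar",209,199,.102),("deckL",176,305,.06),("deckR",448,307,.06),("lipLtop",134,0,.074),("lipLbot",163,308,.074),("lipRbot",462,312,.074),("lipRtop",494,0,.074)]:
    w=onz(c,u,v,z); r=w[:2]-C; print(n,w.round(4),"deck",(r@ex).round(4),(r@ey).round(4))
E
```

```text
C [0.5277 0.0839 0.078 ] deck -0.0228 0.0416
B [0.5736 0.0666 0.078 ] deck 0.0244 0.0284
A [0.6285 0.002  0.078 ] deck 0.0847 -0.0313
jar [0.4663 0.0235 0.102 ] deck -0.0788 -0.0239
deckL [ 0.4079 -0.0813  0.06  ] deck -0.1277 -0.1335
deckR [ 0.6628 -0.1032  0.06  ] deck 0.1281 -0.133
lipLtop [0.4245 0.1727 0.074 ] deck -0.1333 0.1211
lipLbot [ 0.4012 -0.0772  0.074 ] deck -0.1347 -0.13
lipRbot [ 0.6716 -0.1022  0.074 ] deck 0.1367 -0.1313
lipRtop [0.692  0.1515 0.074 ] deck 0.1349 0.1233
```

```bash
cat >> h.py <<'E'
C=np.array([.5468,.0405]); t=np.radians(-5)
ex=np.array([np.cos(t),np.sin(t)]); ey=np.array([-np.sin(t),np.cos(t)])
def W(x,y,z): return [*(C+x*ex+y*ey),z]
E
python3 - <<'E'
from h import *
delta(W(.0847,-.08,.081),85)
E
```

```text
t 2.15 pos [0.5498 0.0051 0.298 ] yawx 85.55 f [0.15 1.12 0.18] gw 0.188
d [-0.0457  0.0783  0.2169] tw 0.0095 q [-0.56  0.14  0.52  1.61 -0.07  1.41 -0.11]
```

Call:
{"op": "jog_arm", "data": {
  "steps": [0.012, -0.01, 0.015, 0.02, 0.01, 0.012, -0.02, 0.03, 0.05, 0.01, 0.012, -0.03, 0.05, 0.08, 0.01, 0.012, -0.04, 0.065, 0.11, 0.01, 0.012, -0.046, 0.078, 0.14, 0.01, 0.012, -0.046, 0.078, 0.16, 0.01, 0.012, -0.046, 0.078, 0.165, 0.01, 0.012, -0.046, 0.078, 0.165, 0.01, 0.012, -0.046, 0.078, 0.165, 0.01, 0.012, -0.046, 0.078, 0.165, 0.01]
}}

```text
clock: 3.15
position: [0.6246, -0.0471, 0.1349]
ee_rot: [0.738, 0.675, 0.001, 0.0]
ft_force: [0.0, -0.4, 0.2]
grip_width: 0.144
```

```bash
python3 - <<'E'
from h import *
delta(W(.0847,-.08,.081),85)
E
```

```text
t 3.15 pos [ 0.6246 -0.0471  0.1349] yawx 84.95 f [ 0.05 -0.43  0.22] gw 0.144
d [ 0.0004 -0.0006  0.0538] tw -0.0009 q [-0.4   0.45  0.52  1.62 -0.24  1.13  0.09]
```

Call:
{"op": "jog_arm", "data": {
  "steps": [0.012, 0, 0, 0.015, 0, 0.012, 0, 0, 0.03, 0, 0.012, 0, 0, 0.042, 0, 0.012, 0, 0, 0.05, 0, 0.012, 0, 0, 0.053, 0, 0.012, 0, 0, 0.053, 0, 0.012, 0, 0, 0.053, 0, 0.012, 0.005, 0, 0.053, 0, 0.012, 0.012, 0, 0.053, 0, 0.012, 0.022, 0, 0.053, 0]
}}

```text
clock: 4.15
position: [0.6262, -0.0252, 0.0806]
ee_rot: [0.738, 0.675, 0.0, 0.0]
ft_force: [-0.5, -0.8, 0.7]
grip_width: 0.14
```

```bash
python3 - <<'E'
from h import *
delta(W(.0847,.165,.081),85)
p,d=manip.camera("wrist"); cv2.imwrite("pics/w2.png",p[:,:,::-1])
E
```

```text
t 4.15 pos [ 0.6262 -0.0252  0.0806] yawx 84.88 f [-0.55 -0.84  0.69] gw 0.14
d [ 0.2236 -0.0006 -0.0003] tw -0.0021 q [-0.42  0.51  0.5   1.66 -0.27  1.04  0.08]
```

View pics/w2.png

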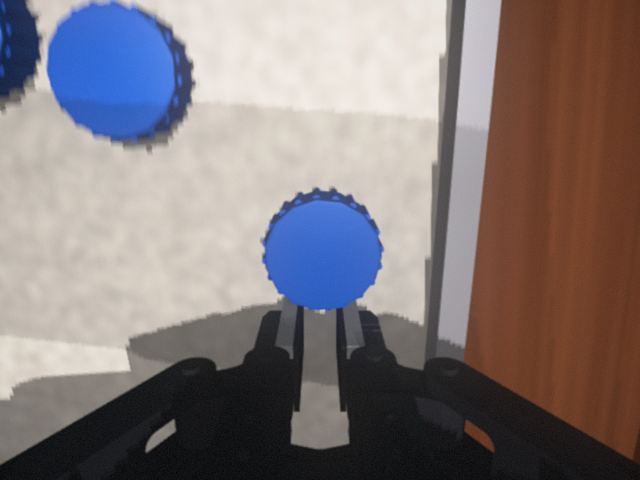

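The fork sits centred right behind cap A (323,250), and cap B is clear. I'll push now.

Call:
{"op": "jog_arm", "data": {
  "steps": [0.012, 0.012, 0, 0, 0, 0.012, 0.026, 0, 0, 0, 0.012, 0.04, 0, 0, 0, 0.012, 0.054, 0, 0, 0, 0.012, 0.068, 0, 0, 0, 0.012, 0.082, 0, 0, 0, 0.012, 0.096, 0, 0, 0, 0.012, 0.11, 0, 0, 0, 0.012, 0.124, 0, 0, 0, 0.012, 0.138, 0, 0, 0]
}}

```text
clock: 5.2
position: [0.6383, 0.1128, 0.0803]
ee_rot: [0.738, 0.675, 0.0, -0.0]
ft_force: [0.4, -0.8, 0.6]
grip_width: 0.143
```

Call:
{"op": "jog_arm", "data": {
  "steps": [0.012, 0.016, 0, 0, 0, 0.012, 0.032, 0, 0, 0, 0.012, 0.048, 0, 0, 0, 0.012, 0.064, 0, 0, 0, 0.012, 0.078, 0, 0, 0, 0.012, 0.084, 0, 0, 0, 0.012, 0.084, 0, 0, 0, 0.012, 0.084, 0, -0.03, 0, 0.012, 0.084, 0, -0.08, 0, 0.012, 0.084, 0, -0.13, 0]
}}

```text
clock: 6.2
position: [0.6453, 0.1937, 0.2113]
ee_rot: [0.738, 0.674, -0.001, 0.0]
ft_force: [1.0, 0.8, 0.9]
grip_width: 0.143
```

```bash
python3 - <<'E'
from h import *
delta(W(-.0228,.002,.081),85)
p,d=manip.camera("scene"); cv2.imwrite("pics/s3.png",cv2.resize(p[180:380,200:440],None,fx=2.5,fy=2.5)[:,:,::-1])
E
```

```text
t 6.2 pos [0.6453 0.1937 0.2113] yawx 84.8 f [0.95 0.77 0.87] gw 0.143
d [-0.1594 -0.1068  0.1307] tw -0.0035 q [-0.7   0.49  0.48  1.39 -0.23  1.32 -0.3 ]
```

View pics/s3.png

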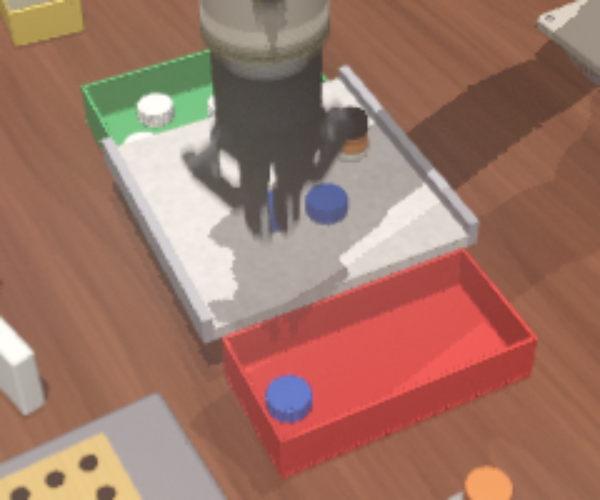

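Cap A is in the red bin, at crop (289,398). Next I'll move behind cap C.

Call:
{"op": "jog_arm", "data": {
  "steps": [0.012, -0.015, -0.01, 0, 0, 0.012, -0.04, -0.027, 0, 0, 0.012, -0.07, -0.047, 0, 0, 0.012, -0.1, -0.067, 0, 0, 0.012, -0.13, -0.087, 0, 0, 0.012, -0.15, -0.1, 0.01, -0.003, 0.012, -0.159, -0.107, 0.03, -0.003, 0.012, -0.159, -0.107, 0.055, -0.003, 0.012, -0.159, -0.107, 0.075, -0.003, 0.012, -0.159, -0.107, 0.075, -0.003]
}}

```text
clock: 7.25
position: [0.5232, 0.0453, 0.133]
ee_rot: [0.737, 0.675, -0.002, -0.001]
ft_force: [0.6, 0.5, 1.0]
grip_width: 0.142
```

```bash
python3 - <<'E'
from h import *
delta(W(-.0228,.004,.081),85)
p,d=manip.camera("wrist"); c=manip.calibration("wrist"); cv2.imwrite("pics/w4.png",p[:,:,::-1])
b,g,r=[p[:,:,i].astype(int) for i in (2,1,0)]
for a,cc in blobs(p,(b-r>70)&(b-g>50),300):
    w=onz(c,*cc,.075)[:2]-C; print(a,cc.round(),(w@ex).round(4),(w@ey).round(4))
E
```

```text
t 7.25 pos [0.5232 0.0453 0.133 ] yawx 84.98 f [0.58 0.52 0.99] gw 0.142
d [0.0014 0.0013 0.052 ] tw -0.0003 q [-0.65  0.23  0.54  1.89 -0.13  1.07 -0.14]
5763 [322. 201.] -0.0212 0.0404
5298 [431. 231.] 0.0282 0.0266
```

View pics/w4.png

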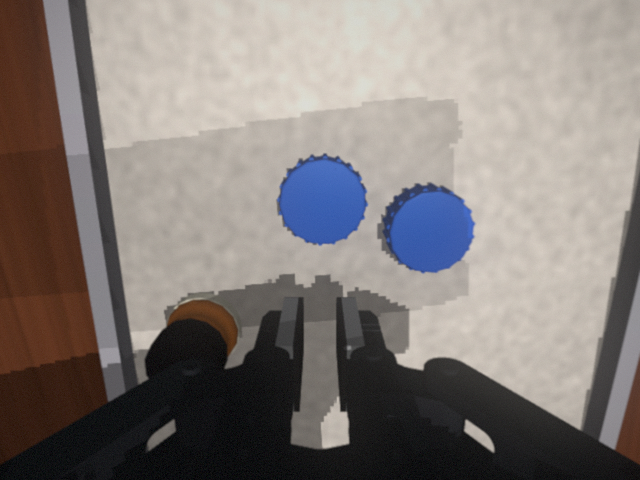

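Cap C (322,201) is centred ahead of the fork. The jar (190,340) is to the left, behind the finger line. Descending and pushing.

Call:
{"op": "jog_arm", "data": {
  "steps": [0.012, 0.003, 0.0025, 0, 0, 0.012, 0.003, 0.0025, 0.01, 0, 0.012, 0.003, 0.0025, 0.023, 0, 0.012, 0.003, 0.0025, 0.035, 0, 0.012, 0.003, 0.0025, 0.045, 0, 0.012, 0.003, 0.0025, 0.051, 0, 0.012, 0.003, 0.0025, 0.052, 0, 0.012, 0.003, 0.0025, 0.052, 0, 0.012, 0.008, 0.0025, 0.052, 0, 0.012, 0.016, 0.0025, 0.052, 0]
}}

```text
clock: 8.3
position: [0.5292, 0.0624, 0.0838]
ee_rot: [0.737, 0.676, 0.0, 0.0]
ft_force: [0.9, -0.1, 0.2]
grip_width: 0.143
```

Call:
{"op": "jog_arm", "data": {
  "steps": [0.012, 0.012, 0, 0, 0, 0.012, 0.026, 0, 0, 0, 0.012, 0.04, 0, 0, 0, 0.012, 0.054, 0, 0, 0, 0.012, 0.068, 0, 0, 0, 0.012, 0.082, 0, 0, 0, 0.012, 0.096, 0, 0, 0, 0.012, 0.112, 0, 0, 0, 0.012, 0.128, 0, 0, 0, 0.012, 0.142, 0, 0, 0]
}}

```text
clock: 9.3
position: [0.5411, 0.2054, 0.0833]
ee_rot: [0.737, 0.676, 0.0, -0.0]
ft_force: [-0.2, -0.4, -0.3]
grip_width: 0.141
```

Call:
{"op": "jog_arm", "data": {
  "steps": [0.012, 0.006, 0, 0, 0, 0.012, 0.006, 0, 0, 0, 0.012, 0.006, 0, -0.03, 0, 0.012, 0.006, 0, -0.07, 0, 0.012, 0.006, 0, -0.11, 0, 0.012, -0.02, 0, -0.13, 0, 0.012, -0.05, 0, -0.13, 0, 0.012, -0.08, 0, -0.13, 0, 0.012, -0.11, 0, -0.13, 0, 0.012, -0.12, 0, -0.13, 0]
}}

```text
clock: 10.3
position: [0.5305, 0.0796, 0.2136]
ee_rot: [0.739, 0.674, -0.0, 0.0]
ft_force: [-0.4, -0.2, -0.1]
grip_width: 0.146
```

```bash
python3 - <<'E'
from h import *
delta(W(.026,-.013,.081),85)
p,d=manip.camera("scene"); cv2.imwrite("pics/s5.png",cv2.resize(p[180:380,200:440],None,fx=2.5,fy=2.5)[:,:,::-1])
E
```

```text
t 10.3 pos [0.5305 0.0796 0.2136] yawx 84.76 f [-0.4  -0.18 -0.13] gw 0.146
d [-0.0503  0.0458  0.1326] tw -0.0042 q [-0.74  0.17  0.56  1.77 -0.09  1.23 -0.24]
```

View pics/s5.png

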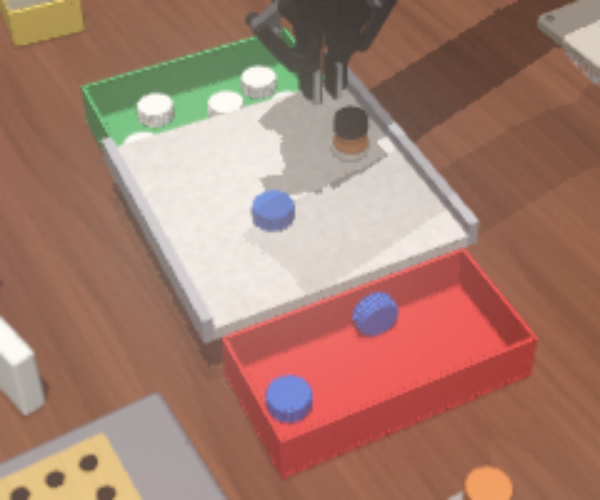

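Caps A and C are both in the red bin; C at (375,314) looks tilted against the wall, so I'll check it later. The jar hasn't moved. Now cap B.

Call:
{"op": "jog_arm", "data": {
  "steps": [0.012, -0.015, 0.012, 0, 0, 0.012, -0.035, 0.03, 0, -0.004, 0.012, -0.05, 0.045, 0.01, -0.004, 0.012, -0.05, 0.046, 0.03, -0.004, 0.012, -0.05, 0.046, 0.055, -0.004, 0.012, -0.05, 0.046, 0.075, -0.004, 0.012, -0.05, 0.046, 0.08, -0.004, 0.012, -0.05, 0.046, 0.08, -0.004, 0.012, -0.05, 0.046, 0.08, -0.004, 0.012, -0.05, 0.046, 0.08, -0.004]
}}

```text
clock: 11.35
position: [0.573, 0.0306, 0.1345]
ee_rot: [0.735, 0.678, 0.001, 0.0]
ft_force: [0.5, 0.7, -0.1]
grip_width: 0.137
```

```bash
python3 - <<'E'
from h import *
delta(W(.0265,-.013,.081),85)
p,d=manip.camera("wrist"); c=manip.calibration("wrist"); cv2.imwrite("pics/w6.png",p[:,:,::-1])
b,g,r=[p[:,:,i].astype(int) for i in (2,1,0)]
for a,cc in blobs(p,(b-r>70)&(b-g>50),300):
    w=onz(c,*cc,.075)[:2]-C; print(a,cc.round(),(w@ex).round(4),(w@ey).round(4))
E
```

```text
t 11.35 pos [0.573  0.0306 0.1345] yawx 85.31 f [ 0.53  0.72 -0.07] gw 0.137
d [-0.0054 -0.0005  0.0535] tw 0.0054 q [-0.61  0.34  0.58  1.77 -0.21  1.09 -0.05]
5541 [316. 207.] 0.0257 0.0269
```

View pics/w6.png

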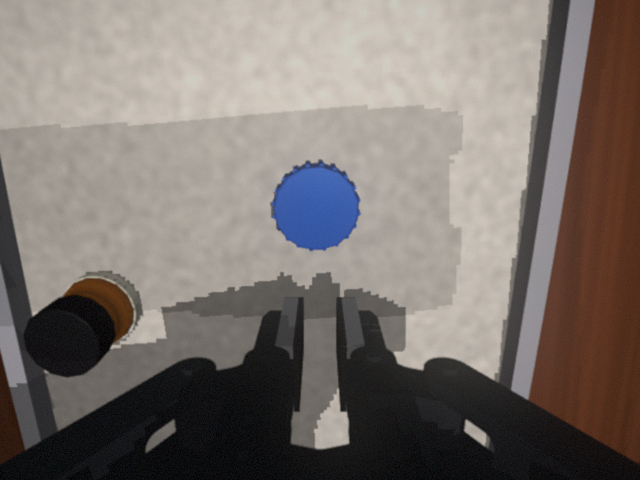

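Cap B (316,207) is centred ahead, and the jar is well clear at (75,330).

Call:
{"op": "jog_arm", "data": {
  "steps": [0.012, -0.003, -0.001, 0, 0.005, 0.012, -0.003, -0.001, 0.01, 0.005, 0.012, -0.003, -0.001, 0.023, 0.005, 0.012, -0.003, -0.001, 0.036, 0.005, 0.012, -0.003, -0.001, 0.046, 0.005, 0.012, -0.003, -0.001, 0.052, 0.005, 0.012, -0.003, -0.001, 0.053, 0.005, 0.012, -0.003, -0.001, 0.053, 0.005, 0.012, 0.002, -0.001, 0.053, 0.005, 0.012, 0.01, -0.001, 0.053, 0.005]
}}

```text
clock: 12.4
position: [0.5725, 0.0405, 0.0808]
ee_rot: [0.737, 0.675, 0.0, 0.0]
ft_force: [-0.1, -0.4, 0.1]
grip_width: 0.141
```

Call:
{"op": "jog_arm", "data": {
  "steps": [0.012, 0.012, 0, 0, 0, 0.012, 0.026, 0, 0, 0, 0.012, 0.04, 0, 0, 0, 0.012, 0.054, 0, 0, 0, 0.012, 0.07, 0, 0, 0, 0.012, 0.086, 0, 0, 0, 0.012, 0.102, 0, 0, 0, 0.012, 0.118, 0, 0, 0, 0.012, 0.136, 0, 0, 0, 0.012, 0.154, 0, 0, 0]
}}

```text
clock: 13.4
position: [0.5856, 0.1955, 0.0803]
ee_rot: [0.737, 0.676, 0.0, -0.0]
ft_force: [-0.9, 0.4, -0.5]
grip_width: 0.141
```

Call:
{"op": "jog_arm", "data": {
  "steps": [0.012, 0.01, 0, 0, 0, 0.012, 0.012, 0, 0, 0, 0.012, 0.012, 0, -0.03, 0, 0.012, 0.012, 0, -0.07, 0, 0.012, 0.012, 0, -0.11, 0, 0.012, -0.02, 0, -0.15, 0, 0.012, -0.06, 0, -0.18, 0, 0.012, -0.1, 0, -0.18, 0, 0.012, -0.12, 0, -0.18, 0, 0.012, -0.12, 0, -0.18, 0]
}}

```text
clock: 14.4
position: [0.575, 0.0691, 0.261]
ee_rot: [0.74, 0.673, 0.0, 0.0]
ft_force: [0.8, 0.8, -0.2]
grip_width: 0.143
```

```bash
python3 - <<'E'
from h import *
delta(W(0,.19,.3),85)
p,d=manip.camera("scene"); cv2.imwrite("pics/s7.png",cv2.resize(p[180:380,200:440],None,fx=2.5,fy=2.5)[:,:,::-1])
p,d=manip.camera("wrist"); cv2.imwrite("pics/w7.png",p[:,:,::-1])
E
```

```text
t 14.4 pos [0.575  0.0691 0.261 ] yawx 84.61 f [ 0.85  0.75 -0.17] gw 0.143
d [ 0.1589 -0.0267 -0.039 ] tw -0.0069 q [-0.71  0.24  0.62  1.6  -0.14  1.34 -0.17]
```

View pics/s7.png

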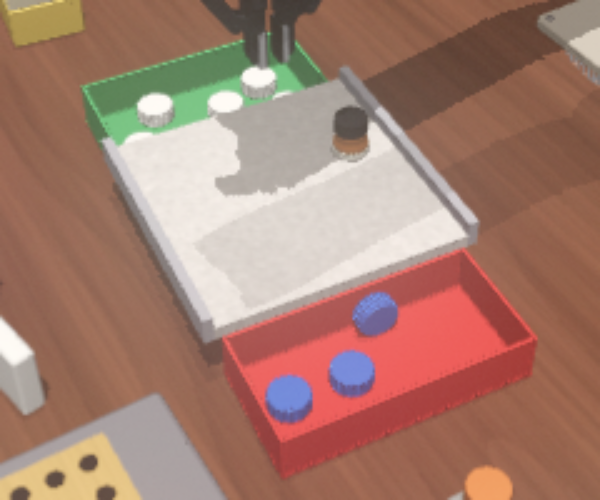

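View pics/w7.png

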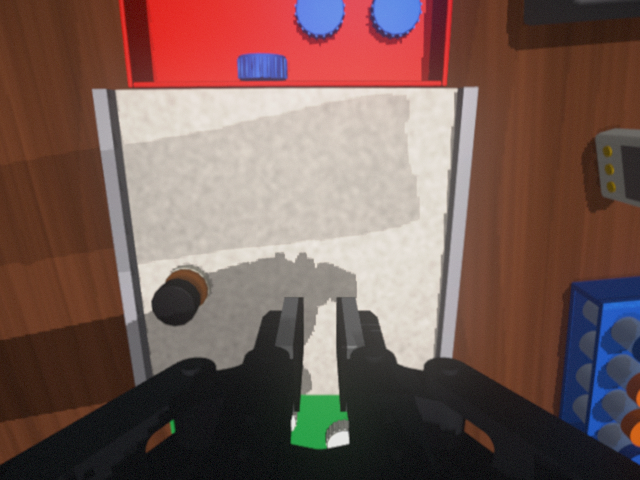

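All three caps are inside the red bin; cap C stands on its edge against the inner wall, below the rim. The deck is empty except for the jar. Last check: the jar and the bench objects.

```bash
python3 - <<'E'
from h import *
p,d=manip.camera("side"); cv2.imwrite("pics/side8.png",p[:,:,::-1])
a=cv2.imread("pics/side0.png")[:,:,::-1]
df=(np.abs(a.astype(int)-p).max(2)); cv2.imwrite("pics/diff8.png",np.hstack([cv2.resize(p[:,:,::-1],(400,300)),cv2.cvtColor(cv2.resize(df.clip(0,255).astype(np.uint8),(400,300)),cv2.COLOR_GRAY2BGR)]))
print(manip.get_obs()["joint_velocities"].round(3))
c=manip.calibration("wrist"); print(onz(c,177,302,.102).round(3))
E
```

```text
[-0.013  0.01  -0.012 -0.004 -0.    -0.     0.003]
[0.466 0.027 0.102]
```

View pics/diff8.png

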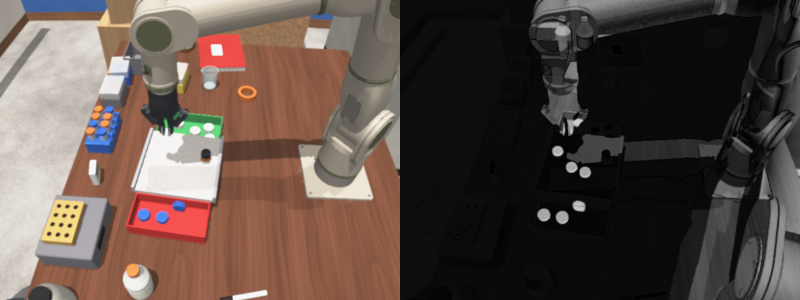

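The side-view difference image shows only the caps, the arm and shadows changed. The jar and the bench objects have not moved.

```bash
python3 -c "
from workcell import manip
print(manip.hand_in())"
```

```text
the job is handed in; nothing more can be done
None
```

All three blue caps are in the red discard bin, and I handed the job in at about 14.5 s of the 51 s limit. I pushed each cap on its own along its lane and over the deck's +y end with the nearly closed fingers. No cap was gripped or lifted.

- **Caps:** The last pictures show the deck clear of caps and none on the bench or in the green bin. Two caps lie flat in the red bin. The third stands on its edge against the bin's inner wall, inside the bin and below its rim.
- **Jar:** It stands where it was. My two wrist-camera readings of its lid differ by about 3 mm in y, but the before/after side picture shows no shift, so I put that down to measurement error.
- **Other objects:** In that same comparison only the caps, the arm and shadows changed. The tip box was partly behind the arm in the final picture, so that check does not fully cover it. The arm never worked near it.
- **Forces:** The wrist force I read at the end of each move stayed at about 1 N.

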